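Pick the red-capped bottle from the sloped divided carton for an order

ROBOT

A 6-joint arm with a two-finger parallel gripper is mounted at the origin on a cart in front of the work surface, level with it; the furniture and walls round the work are solid. World frame = base frame: x ahead of the robot, y to its left, z up, the work surface at z = 0. Lengths are in mm, angles in rad, forces in N, time in s.
With the tool pointing down it reaches from about 350 to 975 mm from the base axis. Payload 7.1 kg.
Tool frame: the origin (TCP) lies at the very end of the fingers, on their centre line; the grasp point (between the pads) lies 19 mm behind it (ctrl.grip_depth is the distance from the TCP to the grasp point, in mm); x points along the fingers, z is the direction in which the jaws open and shut, and the axes are right-handed (so a half turn about x gives the same grasp; the last joint's range is limited). The gripper opens to 88 mm and grips with 3 to 60 N. Pads are 20 mm wide; open, the fingers measure 115 mm over their backs; the gripper's body (75 mm by 178 mm) begins 61 mm behind the grasp point.
Start: joints at [-1.228, 0.423, 1.63, -0, 1.089, -0.019], TCP at [221.24, -584.515, 222.675] pointing down, gripper open.
Joint ranges: [-3, 3], [-0.9, 2.11], [0.09, 2.58], [-1.31, 4.45], [0.11, 2.69], [-2.54, 2.54]. Speed limits (rad/s): [2.39, 2.39, 3.01, 3.14, 3.14, 3.14].

INTERFACE

Orientations are given as a rotation vector (axis times angle).
In Python, from workcell import ctrl gives the robot as it stands. The module is installed in compiled form; this text tells all that it offers.
- The arm moves only by the tool send_rows, never from a script. Its argument "rows" is a list of rows, each a list of 4 numbers: the shift along the tool's x, y, z in mm, then the turn about the tool's x in rad. In form: [[x, y, z, turn], ...]. A call has 1 to 10 rows; each row shifts and turns the pose as measured when the row begins, along the tool's axes as they then stand; what a row does not reach is not made up. A row lasts 1/12 s, in which the tool goes at most 41.7 mm and 7.16 degrees, less where a joint would pass 70% of its speed; a pose out of reach is approached as far as the arm can. A call with a gripper value outside its range is refused whole. "fingers" is the opening, from 0 (shut) to 1 (fully open), set as the call begins (left out, the last holds). The fingers move at their own pace and stop on an object; the grip force is fixed at half the most. Time passes only in rows, so rows that do not move let the fingers close. It gives the time, the measured TCP pose, the force and the opening at its end, in the units of the state.
- ctrl.get_obs(): the state, without advancing time (a new reading comes with each control period).
- ctrl.get_image(name): name is "side" or "top" or "wrist"; returns a dict with "img" (420x560x3 uint8, red, green, blue), "depth" (420x560 float32, mm along the optical axis (not along the pixel's ray), 0 where there is no reading), "mtx" (3x3 intrinsics, pixels), "world_from_camera" (4x4, takes a point from camera to world coordinates). Camera axes: x right, y down, z forward; pixel columns grow to the right and rows downward; lengths in mm; the calibration is good to about 2 mm. A picture is of the moment at which its call begins.
- ctrl.close_job(): hands the job in, once; it reports no verdict.
The state is a dict: "t": time; "qpos": joint angles; "qvel": joint speeds; "joint_torque": joint torques, N m; "ee_pos": TCP position; "orientation": TCP orientation; "ft_force": force on the tool from outside, world axes, zero at the start; "moment": the same for the moment, N m; "width": finger opening in mm.
Only numpy, scipy, OpenCV 4.12 (cv2) and the standard library are available. Lean on these libraries where they do the work, as an engineer would, in place of code of your own. Each camera call takes 0.05 s, during which the arm holds its last target.

TASK

A customer wants the red-capped bottle. Swing the half lid of the divided carton right back, lift the red-capped bottle clear of the carton and stand it upright in the empty corner of the grey order tray, then shut the carton's lid flat again. Leave all the other bottles in their cells, do not shift the tub and the cup in the tray, and leave the other goods on the table alone.

Things in the scene. Friction and masses are not known exactly. Their poses are not given: they have to be found in the camera images.
- carton: Fixed cardboard display carton, 180 (x) x 268 (y) mm, walls 4 mm, floor 5 mm; rear half (x > 0) 145 mm high, front half cut down to 100 mm. It leans 25 degrees, mouth to the robot. Origin: centre of its underside, 60 mm above the table; x runs up the slope to the rear wall, y along the width, z out of the mouth along the cells. Position and yaw (to 0.25 rad) vary; it may stand left or right of the tray.
- stand: Fixed plywood counter stand, 200 x 250 mm, that carries the sloping carton; origin on the table right below the carton's origin, x to the rear, z up. Its ledge, 10 mm thick, covers the lowest 26 mm of the carton's front.
- rear_row (a point): Floor of the carton's middle rear cell, at its centre (x = 44, y = 0, z = 5 mm in the carton's frame, same axes). Dividers 4 mm thick, 100 mm high, make 2 rows (x = -44, +44 mm) of 3 cells (y = -88, 0, +88), each 84 x 84 mm. The red-capped bottle is in one of the 3 rear cells; each bottle rests against the downhill (-x) side of its cell; one front cell is empty.
- lid (a joint): The half lid over the rear row, a stiff panel 4 mm thick, 268 mm wide, reaching 96 mm from its hinge on top of the rear wall, with a thumb tab 60 mm wide that sticks out 18 mm more in the middle of its free edge. 0 = flat on the rim; grows in rad as it swings up and back, stop at 2.2. It stays where it is left (under 1 N at the free edge moves it) and starts ajar at 0.55 to 1.05.
- lid_hinge (a point): Middle of the lid's hinge line, on the rear rim of the carton (x = +90 mm, z = +145 mm in the carton's frame); its axes are those of the carton, the hinge runs along y.
- lid_edge (a point): Middle of the lid's free edge (without the tab), 96 mm from the hinge, half-way through the lid; x of its frame points from free edge to hinge, z out of the lid's outer face.
- red_bottle_cap (a point): Centre of the red screw cap of the white plastic bottle to be taken. Cap 32 mm in diameter, 24 mm high, the place to grip; this point is 120 mm above the foot, 12 mm below the top, on the axis; z points up along the bottle. Bottle 132 mm tall, body 68 mm in diameter up to 78 mm, neck at 106 mm; 0.18 to 0.29 kg. In the carton its top is 8 mm below the rear rim.
- red_bottle_foot (a point): Centre of the red-capped bottle's underside, on its axis; z points up along the bottle.
- blue_1_cap (a point): Centre of a blue cap (same bottle with a blue cap, to be left in its cell); 120 mm above its foot.
- blue_2_cap (a point): Centre of a blue cap (same bottle with a blue cap, to be left in its cell); 120 mm above its foot.
- blue_3_cap (a point): Centre of a blue cap (same bottle with a blue cap, to be left in its cell); 120 mm above its foot.
- blue_4_cap (a point): Centre of a blue cap (same bottle with a blue cap, to be left in its cell); 120 mm above its foot.
- tray: Fixed grey plastic order tray, 204 (x) x 224 (y) x 26 mm, walls and floor 5 mm; origin at the centre of its underside, z up. It holds a tub (+y half) and a cup (rear right corner, +x -y); the corner -x -y is empty. Position and yaw (up to 0.3 rad) vary.
- tray_spot (a point): Middle of the empty corner of the tray, on the tray's floor (5 mm above the table), at x = -56, y = -66 mm in the tray's frame.
- tub: Yellow tub in the tray, 122 mm in diameter, 46 mm high; origin under its middle (within 5 mm); leave in place.
- cup: Yellow cup in the tray, 74 mm in diameter, 88 mm high; origin under its middle; leave in place.
- tape_roll: Roll of tape, 96 mm in diameter, 48 mm high, at the left; leave alone.
- curd_wheel: Pale fluted curd disc, 112 mm in diameter, 35 mm high, at the left; leave alone.
- ink_bottle: Small ink bottle, 33 mm in diameter, 62 mm high, at the left; leave alone.

How it is judged (in metres and radians):
On the way, in this order (a step that is already met when the one before it is completed fails the run):
1. the lid is swung right back (value of joint lid above 1.5 rad), for 0.2 s.
2. the red-capped bottle is lifted clear of the carton, its foot above the rim, the lid still back (z of red_bottle_foot in the frame of carton above 0.143 m and value of joint lid above 1.2 rad), for 0.1 s.
3. the bottle stands upright in the order tray (x of red_bottle_foot in the frame of tray between -0.08 and 0.08 m and y of red_bottle_foot in the frame of tray between -0.09 and 0.09 m and z of red_bottle_foot in the frame of tray below 0.01 m and angle between red_bottle_foot's own z axis and vertical below 0.08 rad), for 0.3 s.
At the end, for the whole second after the job is handed in: The red-capped bottle stands at rest and upright (within 0.08 rad) with its foot on the tray's floor (within 5 mm), inside the tray; the lid lies flat on the carton's rim (below 0.06 rad, some 6 mm at its free edge) (all of step 3 and linear speed of red_bottle below 0.02 m/s and value of joint lid below 0.06 rad); the robot touches nothing.
It fails at once if another bottle is pulled from its place (cap moved over 35 mm) (distance of any of blue_1_cap, blue_2_cap, blue_3_cap, blue_4_cap from where it was at the start of the episode above 0.035 m).
It fails at once if the tub or the cup in the tray is shifted over 20 mm (distance of any of tub, cup from where it was at the start of the episode above 0.02 m).
It fails at once if other goods on the table are shifted over 20 mm (distance of any of tape_roll, curd_wheel, ink_bottle from where it was at the start of the episode above 0.02 m).
It fails at once if the red-capped bottle is dropped or knocked over (angle between red_bottle_cap's own z axis and vertical above 1 rad).
It also fails if it takes over 61 s, if anything falls off the work surface, if the arm or the gripper's body presses on something with over 40 N, if the wrist force passes 120 N, or if a joint passes its speed limit or range.

## Working session

There is one attempt and no reset: what is moved stays moved. The work goes in short steps, Python scripts to look and compute and a tool call to move; the robot and the scene stay as the last step left them, time stands still between calls to the robot, and variables do not carry over. Pictures are saved under pics/ and viewed, and the job is handed in when it is done.

Besides the shell and the picture viewer there is one more tool, called as name(argument=value, ...), one argument or row to a line, values as JSON. send_rows: Moves the arm, as the interface text tells. Its arguments: {"type":"object","properties":{"rows":{"type":"array"},"fingers":{"type":"number"}},"required":["rows"]}

```bash
mkdir -p pics; python3 - <<'E'
from workcell import ctrl
import cv2,numpy as np
print(ctrl.get_obs(), ctrl.grip_depth)
for n in ["side","top","wrist"]:
    d=ctrl.get_image(n); np.savez(f"{n}0.npz",**d)
    cv2.imwrite(f"pics/{n}0.png",d["img"][:,:,::-1])
    print(n,d["mtx"].tolist(),d["world_from_camera"].round(3).tolist())
E
```

```text
{'t': 0.0, 'qpos': array([-1.22799079e+00,  4.23838703e-01,  1.63070461e+00, -8.52048876e-06,
        1.08859400e+00, -1.90042686e-02]), 'qvel': array([-5.05469131e-04, -4.05532547e-04, -3.31411706e-05, -3.16871014e-04,
       -9.18789275e-04,  8.57805489e-05]), 'joint_torque': array([-1.70136755e-03, -5.44631732e+01, -2.73661280e+01,  6.43596472e-02,
        2.28900905e-02, -1.32423907e-04]), 'ee_pos': array([ 221.05860406, -583.99520229,  221.89729568]), 'orientation': array([ 0.93958917,  1.36021209, -0.93810945]), 'ft_force': array([-1.45287299,  0.16486039,  0.48714199]), 'moment': array([-0.01403243,  0.04709365, -0.00063621]), 'width': 87.75943432950854} 18.700000000000003
side [[434.3195256271477, 0.0, 279.89488914121046], [0.0, 434.3195256271477, 209.2609314697581], [0.0, 0.0, 1.0]] [[-0.943, -0.17, 0.287, 154.36], [-0.333, 0.526, -0.782, 1095.64], [-0.018, -0.833, -0.553, 827.205], [0.0, 0.0, 0.0, 1.0]]
top [[451.04843448964493, 0.0, 281.6627586059806], [0.0, 451.04843448964493, 211.71189825091446], [0.0, 0.0, 1.0]] [[-0.027, -0.984, 0.176, 220.13], [-1.0, 0.026, -0.006, 153.016], [0.001, -0.176, -0.984, 1645.802], [0.0, 0.0, 0.0, 1.0]]
wrist [[319.7523652473753, 0.0, 279.7515977870473], [0.0, 319.7523652473753, 210.08731576660713], [0.0, 0.0, 1.0]] [[0.354, -0.902, -0.247, 290.36], [-0.935, -0.341, -0.093, -557.393], [-0.001, 0.264, -0.965, 383.84], [0.0, 0.0, 0.0, 1.0]]
```

View pics/side0.png

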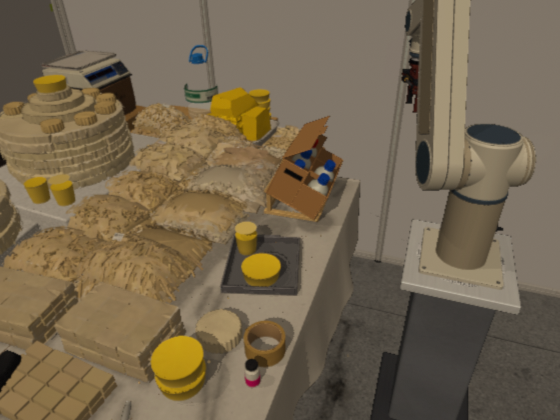

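View pics/top0.png

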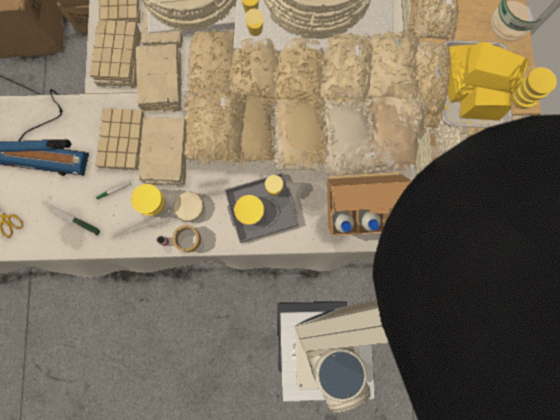

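```bash
python3 - <<'E'
import cv2,numpy as np
d=np.load("side0.npz")
cv2.imwrite("pics/side0z.png",cv2.resize(d["img"][105:225,250:370,::-1],None,fx=5,fy=5,interpolation=cv2.INTER_CUBIC))
E
```

```text
(no output)
```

View pics/side0z.png

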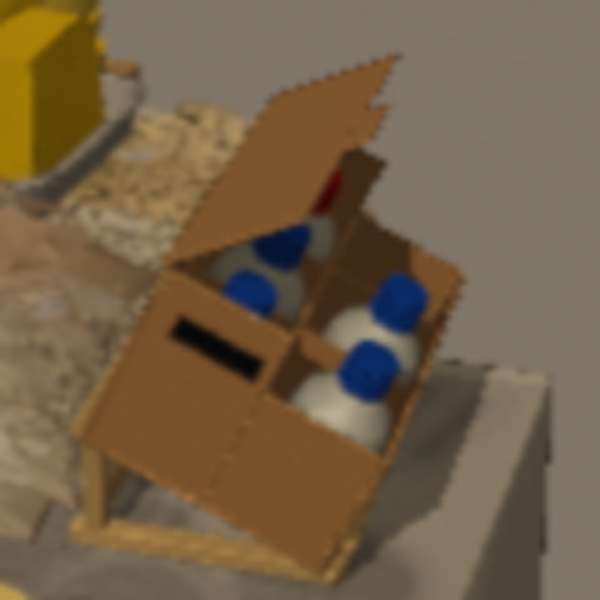

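View pics/wrist0.png

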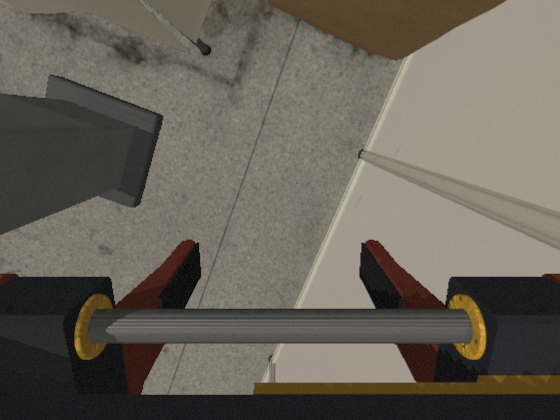

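```bash
cat > h.py <<'E'
import numpy as np, cv2
from scipy.optimize import least_squares
def cloud(d):
    D=d["depth"];v,u=np.mgrid[:D.shape[0],:D.shape[1]];K=d["mtx"]
    P=np.stack([(u-K[0,2])/K[0,0]*D,(v-K[1,2])/K[1,1]*D,D],-1)
    T=d["world_from_camera"];return P@T[:3,:3].T+T[:3,3]
def proj(d,P):
    T=np.linalg.inv(d["world_from_camera"]);q=np.atleast_2d(P)@T[:3,:3].T+T[:3,3];q=q@d["mtx"].T
    return q[:,:2]/q[:,2:]
def Rc(yaw,tilt=np.radians(25)):
    c,s=np.cos(yaw),np.sin(yaw);Z=np.array([[c,-s,0],[s,c,0],[0,0,1]])
    c,s=np.cos(tilt),np.sin(tilt);return Z@np.array([[c,0,-s],[0,1,0],[s,0,c]])
E
python3 - <<'E'
from h import *
for n in ["side","top"]:
    d=np.load(n+"0.npz");P=cloud(d);hsv=cv2.cvtColor(d["img"],cv2.COLOR_RGB2HSV)
    for nm,uv in dict(side=[(265,160),(300,195),(330,155),(308,160),(325,175),(262,268),(246,232),(231,288),(301,290),(239,241),(304,238)],top=[(330,180),(340,195),(332,230),(343,223),(370,222),(249,210),(275,185),(242,240),(299,232),(230,192),(280,178)]).items():
        if nm==n:
            for u,v in uv: print(n,u,v,P[v,u].round(0),hsv[v,u],d["depth"][v,u])
E
```

```text
side 265 160 [ 712. -274.   73.] [ 17 108 123] 1648.4956
side 300 195 [495. -20. 107.] [ 15 166 120] 1369.3282
side 330 155 [ 466. -289.  123.] [ 14 165  62] 1561.4902
side 308 160 [ 509. -153.  163.] [22 57 80] 1445.3883
side 325 175 [428. -67. 165.] [109 232  98] 1354.5251
side 262 268 [511. 273.  43.] [ 23 225 186] 1180.0045
side 246 232 [590. 191.  89.] [ 21 150 182] 1240.8123
side 231 288 [570. 350.  21.] [12 40 64] 1148.6036
side 301 290 [398. 281.   4.] [ 18  63 134] 1161.8944
side 239 241 [608. 205.  62.] [ 21 197 123] 1249.4469
side 304 238 [457.  58.   3.] [ 18  63 149] 1354.1952
top 330 180 [598. -26. 130.] [ 15 122 125] 1560.0945
top 340 195 [519. -41. 249.] [ 16 128 175] 1428.5486
top 332 230 [424. -25. 129.] [ 15 121 147] 1529.936
top 343 223 [442. -59. 160.] [109 204 121] 1503.223
top 370 222 [ 443. -148.  163.] [109 210 124] 1500.714
top 249 210 [516. 261.  45.] [ 25 171 234] 1627.5334
top 275 185 [595. 165.  89.] [ 24 108 234] 1598.0066
top 242 240 [410. 289.  30.] [ 15  23 109] 1623.4778
top 299 232 [437.  82.   4.] [ 16  40 205] 1654.6301
top 230 192 [594. 334.   3.] [ 5 19 79] 1682.1895
top 280 178 [621. 147.  88.] [ 20 104 227] 1603.9146
```

```bash
cat >> h.py <<'E'
def boxes():
    B=[]  # lo,hi carton frame
    def a(x0,x1,y0,y1,z0,z1): B.append(([x0,y0,z0],[x1,y1,z1]))
    a(-90,90,-134,134,0,5); a(86,90,-134,134,0,143); a(-90,-86,-134,134,0,100)
    for s in (-1,1):
        y=sorted((s*130,s*134)); a(0,90,*y,0,143); a(-90,0,*y,0,100)
        y=sorted((s*42,s*46)); a(-86,86,*y,5,105)
    a(-2,2,-130,130,5,105)
    return B
BX=boxes()
def sdb(p,lo,hi):
    lo=np.array(lo);hi=np.array(hi);q=np.abs(p-(lo+hi)/2)-(hi-lo)/2
    return np.linalg.norm(np.maximum(q,0),axis=1)+np.minimum(q.max(1),0)
def to_c(p,P): # p=(x,y,yaw)
    return (P-np.array([p[0],p[1],60]))@Rc(p[2])
def lidpts(C,th): # carton -> lid frame: a along lid from hinge, y, n
    d=np.array([-np.cos(th),0,np.sin(th)]);n=np.array([np.sin(th),0,np.cos(th)])
    r=C-np.array([90,0,145]);return np.stack([r@d,C[:,1],r@n],1)
def dist(p,P):
    C=to_c(p,P);D=[sdb(C,*b) for b in BX]
    L=lidpts(C,p[3]);D+= [sdb(L,[0,-134,-2],[96,134,2]),sdb(L,[96,-30,-2],[114,30,2])]
    D=np.array(D);i=np.abs(D).argmin(0);return D[i,np.arange(len(P))]
def brown(d,P,c,r=260):
    h=cv2.cvtColor(d["img"],cv2.COLOR_RGB2HSV);m=(h[...,0]>9)&(h[...,0]<20)&(h[...,1]>110)&(d["depth"]>0)
    m=cv2.erode(m.astype(np.uint8),np.ones((3,3)))>0
    m&=(np.hypot(P[...,0]-c[0],P[...,1]-c[1])<r)&(P[...,2]>60);return m
E
python3 - <<'E'
from h import *
Q=[]
for n in ["side","top"]:
    d=np.load(n+"0.npz");P=cloud(d);m=brown(d,P,(500,-150));Q.append(P[m]);print(n,m.sum())
Pall=np.vstack(Q)
best=None
for yaw in (-.2,0,.2):
  for th in (.6,.8,1.0):
    r=least_squares(lambda p:dist(p,Pall),[500,-150,yaw,th],loss="soft_l1",f_scale=3,x_scale=[10,10,.1,.1])
    if best is None or r.cost<best.cost: best=r
print(best.x,best.cost,np.percentile(np.abs(best.fun),[50,80,95]))
np.save("carton.npy",best.x)
p=best.x
for n,q in zip(["side","top"],Q):print(n,np.median(dist(p,q)),np.median(abs(dist(p,q))))
R=Rc(p[2]);o=np.array([p[0],p[1],60]);W=lambda c:o+np.array(c)@R.T
print("hinge",W([90,0,145]))
th=p[3]
seg=[]
def E(a,b):seg.append((W(a),W(b)))
for s in(-134,134):
    E([90,s,0],[90,s,145]);E([90,s,145],[0,s,145]);E([0,s,145],[0,s,100]);E([0,s,100],[-90,s,100]);E([-90,s,100],[-90,s,0]);E([-90,s,0],[90,s,0])
    E([90,s,145],[90-96*np.cos(th),s,145+96*np.sin(th)])
E([-90,-134,100],[-90,134,100]);E([90-96*np.cos(th),-134,145+96*np.sin(th)],[90-96*np.cos(th),134,145+96*np.sin(th)])
ims=[]
for n,(u,v) in dict(side=(250,105),top=(310,160)).items():
    d=np.load(n+"0.npz");im=d["img"][:,:,::-1].copy()[v:v+120,u:u+120];im=cv2.resize(im,None,fx=3.3,fy=3.3)
    for a,b in seg:
        q=(proj(d,[a,b])-[u,v])*3.3;cv2.line(im,*[tuple(int(t) for t in x) for x in q],(0,255,0),1)
    ims.append(im)
cv2.imwrite("pics/fit0.png",np.hstack(ims))
E
```

```text
side 2689
top 2472
[ 5.40863688e+02 -1.48905843e+02  4.32086940e-02  9.12682480e-01] 23046.953216900725 [1.04310109 1.76363147 3.45254956]
side -0.40698806102213325 1.0967919107987116
top -0.03265945327088016 0.9712108248780562
hinge [ 561.13280508 -148.02949501  229.45027268]
```

View pics/fit0.png

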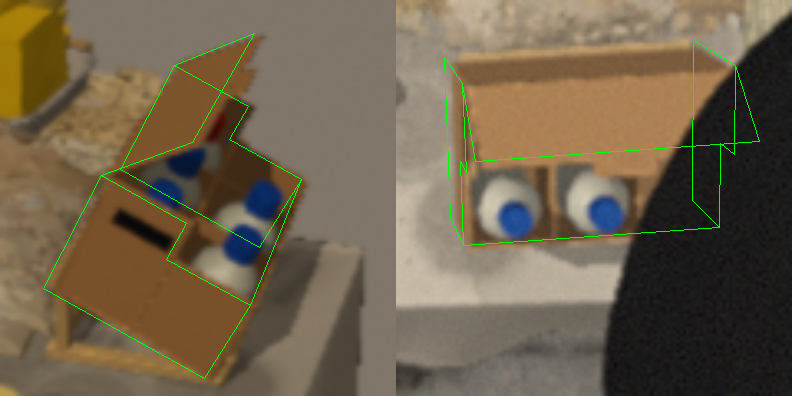

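```bash
python3 - <<'E'
from h import *
S={}
for n in ["side","top"]:
    d=np.load(n+"0.npz");P=cloud(d);h=cv2.cvtColor(d["img"],cv2.COLOR_RGB2HSV)
    near=(np.hypot(P[...,0]-520,P[...,1]-220)<190)&(d["depth"]>0)
    rim=near&(h[...,1]<70)&(P[...,2]>18)&(P[...,2]<34)
    S[n]=P[rim][:,:2];print(n,rim.sum())
    for nm,z0,z1 in(("tub",38,54),("cup",80,96)):
        m=near&(P[...,2]>z0)&(P[...,2]<z1)&(h[...,1]>90)
        q=P[m];c,r=cv2.minEnclosingCircle(q[:,:2].astype(np.float32));print(n,nm,m.sum(),np.round(c),round(r),np.median(q[:,2]))
def dd(p,Q):
    c,s=np.cos(p[2]),np.sin(p[2]);q=(Q-p[:2])@np.array([[c,-s],[s,c]])
    a=np.abs(q)-[99.5,109.5]
    o=np.linalg.norm(np.maximum(a,0),axis=1)+np.minimum(a.max(1),0);return o
for k,Q in list(S.items())+[("all",np.vstack(list(S.values())))]:
    r=least_squares(dd,[515,225,.1],args=(Q,),loss="soft_l1",f_scale=3,x_scale=[10,10,.1]);print(k,r.x,np.percentile(abs(r.fun),[50,80,95]))
p=r.x;np.save("tray.npy",p)
c,s=np.cos(p[2]),np.sin(p[2]);print("spot",p[:2]+np.array([[c,-s],[s,c]])@[-56,-66])
E
```

```text
side 617
side tub 931 [577. 208.] 138 42.51668301780978
side cup 216 [602. 172.] 33 88.83121841873827
top 453
top tub 628 [537. 228.] 92 43.576931398224474
top cup 231 [602. 171.] 32 89.45392947656569
side [5.31378379e+02 2.23611976e+02 2.71534933e-01] [1.63409581 3.45628401 6.91738829]
top [5.32852774e+02 2.19892413e+02 2.79349077e-01] [ 2.059147    5.24859495 29.44754904]
all [5.31874079e+02 2.22350866e+02 2.72738678e-01] [ 2.0062275   4.36691211 10.40180347]
spot [495.72243145 143.70572398]
```

```bash
cat > mv.py <<'E'
import sys
from h import *
from workcell import ctrl
from scipy.spatial.transform import Rotation as Ro
o=ctrl.get_obs();R=Ro.from_rotvec(o["orientation"]).as_matrix()
print("t",round(o["t"],2),"tcp",o["ee_pos"].round(1),"x",R[:,0].round(3),"z",R[:,2].round(3),"F",o["ft_force"].round(1),"w",round(o["width"],1),"q",o["qpos"].round(2))
# tool-x turn: angle of z dir
a=np.arctan2(R[1,2],R[0,2]);print("z az",round(a,3))
if len(sys.argv)>3:
    d=np.array([float(v) for v in sys.argv[1:4]])-o["ee_pos"];print("delta tool now",(R.T@d).round(1),np.linalg.norm(d).round(1))
    if len(sys.argv)>4:
        # total turn; positive turn about tool x (down) reduces azimuth
        t=float(sys.argv[4]);n=int(sys.argv[5]);tt=((a-t+np.pi/2)%np.pi)-np.pi/2
        print("turn total",tt.round(3))
        for k in range(n):
            Rk=R@Ro.from_rotvec([tt*k/n,0,0]).as_matrix();print((Rk.T@d/n).round(1).tolist(),round(tt/n,3))
E
python3 mv.py 415 -155 300 1.614 14
```

```text
t 0.15 tcp [ 221.1 -584.2  222.1] x [-0.     0.001 -1.   ] z [ 0.354 -0.935 -0.001] F [-0.3 -0.8 -0.1] w 87.6 q [-1.23  0.42  1.63  0.    1.09 -0.02]
z az -1.209
delta tool now [ -77.5  333.2 -332.8] 477.3
turn total 0.319
[-5.5, 23.8, -23.8] 0.023
[-5.5, 23.3, -24.3] 0.023
[-5.5, 22.7, -24.8] 0.023
[-5.5, 22.1, -25.3] 0.023
[-5.5, 21.5, -25.8] 0.023
[-5.5, 20.9, -26.3] 0.023
[-5.5, 20.3, -26.8] 0.023
[-5.5, 19.7, -27.2] 0.023
[-5.5, 19.1, -27.7] 0.023
[-5.5, 18.5, -28.1] 0.023
[-5.5, 17.8, -28.5] 0.023
[-5.5, 17.2, -28.9] 0.023
[-5.5, 16.5, -29.3] 0.023
[-5.5, 15.8, -29.7] 0.023
```

send_rows(
  rows=[
    [-25,20,-20,0.02],
    [-25,23,-24,0.02],
    [-20,23,-25,0.03],
    [-8,23,-25,0.03],
    [0,22,-26,0.03],
    [0,21,-26,0.03],
    [0,20,-27,0.03],
    [0,20,-27,0.03],
    [0,19,-28,0.03],
    [0,18,-28,0.03],
  ],
  fingers=0,
)

```text
t: 0.98
ee_pos: [366.5, -277.5, 301.1]
orientation: [1.169, 1.24, -1.164]
ft_force: [0.7, -0.4, -0.4]
width: 24.6
```

```bash
python3 mv.py 415 -155 300 1.614 5
```

```text
t 0.98 tcp [ 366.5 -277.5  301.1] x [-0.001  0.004 -1.   ] z [ 0.059 -0.998 -0.004] F [ 0.7 -0.4 -0.4] w 24.6 q [-0.68  0.08  1.9   0.    1.17  0.83]
z az -1.512
delta tool now [   1.6   55.6 -119.4] 131.7
turn total 0.016
[0.3, 11.1, -23.9] 0.003
[0.3, 11.0, -23.9] 0.003
[0.3, 11.0, -24.0] 0.003
[0.3, 10.9, -24.0] 0.003
[0.3, 10.8, -24.0] 0.003
```

send_rows(
  rows=[
    [0,8,-24,0.01],
    [0,8,-24,0.01],
    [0,8,-24,0],
    [0,8,-24,0],
    [0,8,-24,0],
    [0,0,-3,0],
  ],
)

```text
t: 1.48
ee_pos: [402.7, -142.0, 301.4]
orientation: [1.184, 1.233, -1.177]
ft_force: [-0.9, 0.5, -0.1]
width: 0.7
```

```bash
python3 mv.py 415 -155 250 1.614 3
python3 - <<'E'
from h import *
from workcell import ctrl
for n in ["top","wrist"]:
    d=ctrl.get_image(n);np.savez(n+"1.npz",**d);cv2.imwrite(f"pics/{n}1.png",d["img"][:,:,::-1])
E
```

```text
t 1.48 tcp [ 402.7 -142.   301.4] x [-0.001  0.006 -1.   ] z [ 0.04  -0.999 -0.006] F [-0.9  0.5 -0.1] w 0.7 q [-0.37  0.02  1.96  0.01  1.16  1.16]
z az -1.531
delta tool now [51.3 11.8 13.7] 54.4
turn total -0.003
[17.1, 3.9, 4.6] -0.001
[17.1, 3.9, 4.6] -0.001
[17.1, 3.9, 4.6] -0.001
```

View pics/wrist1.png

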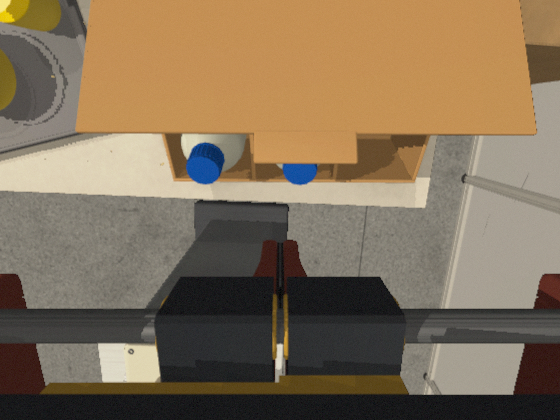

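View pics/top1.png

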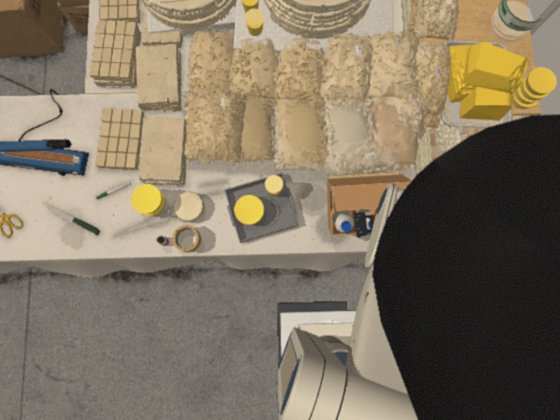

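```bash
cat > fitc.py <<'E'
import sys
from h import *
p0=np.load("carton.npy");Q=[]
for f in sys.argv[1:]:
    d=np.load(f+".npz");P=cloud(d);m=brown(d,P,p0[:2]);q=P[m]
    q=q[::max(1,len(q)//3000)];Q.append(q)
A=np.vstack(Q)
r=least_squares(lambda p:dist(p,A),p0,loss="soft_l1",f_scale=3,x_scale=[10,10,.1,.1])
print(r.x.round(4),np.percentile(abs(r.fun),[50,80,95]).round(1))
for f,q in zip(sys.argv[1:],Q):print(f,len(q),np.median(abs(dist(r.x,q))).round(2))
E
python3 fitc.py wrist1; python3 fitc.py side0 top0 wrist1
```

```text
[ 5.368554e+02 -1.510207e+02  3.350000e-02  9.334000e-01] [0.8 1.5 1.9]
wrist1 3074 0.8
[ 5.409755e+02 -1.488896e+02  4.810000e-02  9.141000e-01] [1.1 1.8 3.6]
side0 2830 1.14
top0 2472 1.04
wrist1 3074 1.04
```

send_rows(
  rows=[
    [16,2,4,0],
    [18,5,4,0],
    [15,5,4,0],
    [0,12,0,0],
    [0,12,0,0],
    [0,12,0,0],
    [-5,10,0,0],
    [-5,10,0,0],
  ],
)

```text
t: 2.25
ee_pos: [442.6, -159.3, 257.2]
orientation: [1.15, 1.287, -1.23]
ft_force: [-35.9, -4.2, 18.9]
width: 0.7
```

```bash
python3 mv.py
python3 - <<'E'
from h import *
from workcell import ctrl
for n in ["side","wrist"]:
    d=ctrl.get_image(n);np.savez(n+"2.npz",**d);
    im=d["img"][:,:,::-1]
    if n=="side": im=cv2.resize(im[60:240,240:420],None,fx=3.3,fy=3.3,interpolation=cv2.INTER_CUBIC)
    cv2.imwrite(f"pics/{n}2.png",im)
E
```

```text
t 2.25 tcp [ 442.6 -159.3  257.2] x [-0.074  0.006 -0.997] z [ 0.039 -0.999 -0.009] F [-35.9  -4.2  18.9] w 0.7 q [-0.36  0.18  1.88 -0.02  1.14  1.18]
z az -1.532
```

View pics/side2.png

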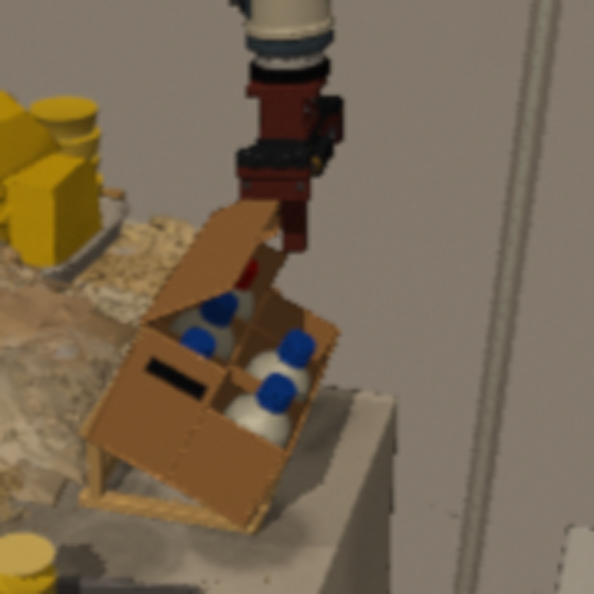

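View pics/wrist2.png

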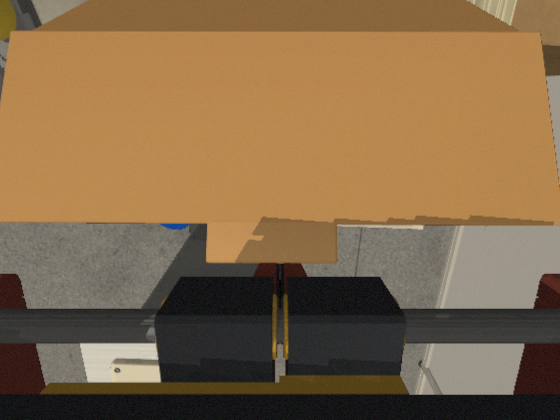

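send_rows(
  rows=[
    [-6,1,0,0],
    [-8,4,0,0],
    [-9,5,0,0],
    [-8,6,0,0],
  ],
)

```text
t: 2.68
ee_pos: [459.5, -159.9, 289.9]
orientation: [1.149, 1.293, -1.238]
ft_force: [-1.5, 1.3, 0.6]
width: 0.4
```

```bash
python3 mv.py
python3 - <<'E'
from h import *
from workcell import ctrl
for n in ["side","wrist"]:
    d=ctrl.get_image(n);np.savez(n+"3.npz",**d);
    im=d["img"][:,:,::-1]
    if n=="side": im=cv2.resize(im[60:240,240:420],None,fx=3.3,fy=3.3,interpolation=cv2.INTER_CUBIC)
    cv2.imwrite(f"pics/{n}3.png",im)
E
python3 fitc.py wrist2; python3 fitc.py wrist3;
```

```text
t 2.68 tcp [ 459.5 -159.9  289.9] x [-0.082  0.007 -0.997] z [ 0.036 -0.999 -0.01 ] F [-1.5  1.3  0.6] w 0.4 q [-0.35  0.18  1.81 -0.02  1.23  1.2 ]
z az -1.535
[ 5.403516e+02 -1.498080e+02  3.550000e-02  9.276000e-01] [0.4 0.7 1.2]
wrist2 3057 0.38
[ 5.401595e+02 -1.489341e+02  3.520000e-02  1.201900e+00] [0.5 0.8 1.4]
wrist3 3058 0.46
```

View pics/side3.png

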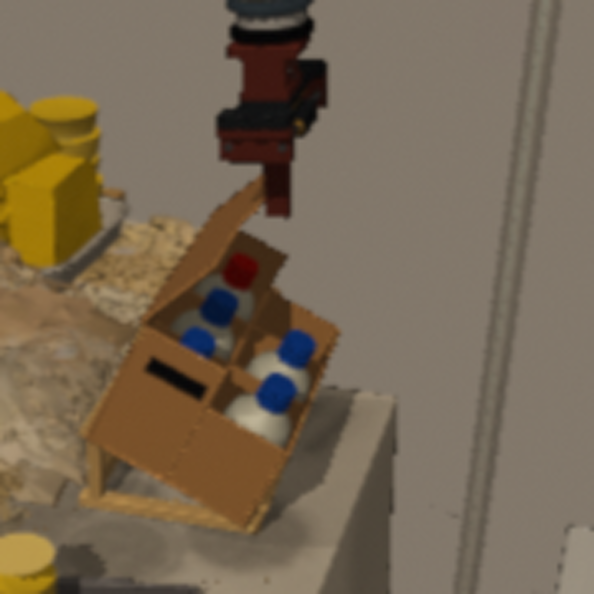

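send_rows(
  rows=[
    [-7,7,0,0],
    [-8,8,0,0],
    [-7,8,0,0],
    [-6,9,0,0],
    [-5,9,0,0],
    [-4,10,0,0],
    [-3,10,0,0],
    [-2,10,0,0],
  ],
)

```text
t: 3.45
ee_pos: [543.4, -157.7, 330.6]
orientation: [1.148, 1.284, -1.231]
ft_force: [-1.6, 0.7, -0.6]
width: 0.7
```

```bash
python3 mv.py
python3 - <<'E'
from h import *
from workcell import ctrl
for n in ["wrist"]:
    d=ctrl.get_image(n);np.savez(n+"4.npz",**d);
E
python3 fitc.py wrist4
```

```text
t 3.45 tcp [ 543.4 -157.7  330.6] x [-0.072  0.003 -0.997] z [ 0.039 -0.999 -0.006] F [-1.6  0.7 -0.6] w 0.7 q [-0.29  0.26  1.61 -0.02  1.34  1.24]
z az -1.532
[ 5.364551e+02 -1.507197e+02  3.470000e-02  2.067500e+00] [0.5 1.3 1.9]
wrist4 3018 0.52
```

send_rows(
  rows=[
    [0,3,0,0],
    [0,3,0,0],
    [0,2,0,0],
    [0,0,0,0],
  ],
)

```text
t: 3.83
ee_pos: [555.1, -157.3, 329.8]
orientation: [1.148, 1.282, -1.228]
ft_force: [-0.2, 0.3, 1.2]
width: 0.1
```

```bash
python3 mv.py
python3 - <<'E'
from h import *
from workcell import ctrl
for n in ["wrist","side"]:
    d=ctrl.get_image(n);np.savez(n+"5.npz",**d);
    im=d["img"][:,:,::-1]
    if n=="side": im=cv2.resize(im[60:240,240:420],None,fx=3.3,fy=3.3,interpolation=cv2.INTER_CUBIC)
    cv2.imwrite(f"pics/{n}5.png",im)
E
python3 fitc.py wrist5
```

```text
t 3.83 tcp [ 555.1 -157.3  329.8] x [-0.07   0.002 -0.998] z [ 0.04  -0.999 -0.005] F [-0.2  0.3  1.2] w 0.1 q [-0.29  0.28  1.58 -0.02  1.34  1.25]
z az -1.53
[ 5.408821e+02 -1.505462e+02  3.520000e-02  2.133700e+00] [0.4 0.9 1.6]
wrist5 3196 0.42
```

View pics/side5.png

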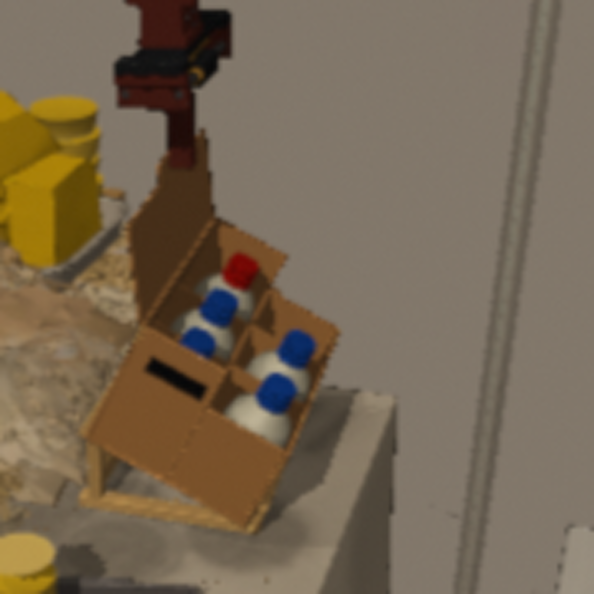

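View pics/wrist5.png

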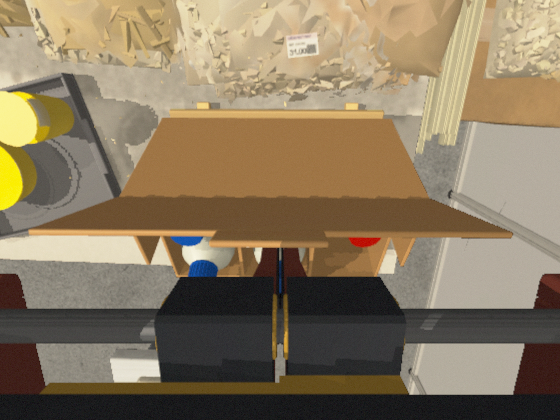

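```bash
python3 - <<'E'
from h import *
p=[540.5,-149.5,.043]
R=Rc(p[2]);o=np.array([p[0],p[1],60]);W=lambda c:o+R@np.array(c)
print("model cap",W([36,-88,125]),"axis",R[:,2],"ydir",R[:,1])
for n in("side5","side3","wrist5"):
    d=np.load(n+".npz");P=cloud(d);h=cv2.cvtColor(d["img"],cv2.COLOR_RGB2HSV)
    m=((h[...,0]<6)|(h[...,0]>174))&(h[...,1]>170)&(d["depth"]>0)&(np.linalg.norm(P-W([36,-88,125]),axis=-1)<45)
    q=P[m];C=to_c(p,q);print(n,m.sum(),C.min(0).round(),C.max(0).round(),np.median(C,0).round(1))
    if len(q)>20:
        f=lambda c:np.where(C[:,2]>c[2]-.5, C[:,2]-c[2], np.hypot(C[:,0]-c[0],C[:,1]-c[1])-16)
        top=lambda c:np.minimum(abs(np.hypot(C[:,0]-c[0],C[:,1]-c[1])-16),abs(C[:,2]-c[2])+np.maximum(np.hypot(C[:,0]-c[0],C[:,1]-c[1])-16,0))
        r=least_squares(top,[36,-88,137],loss="soft_l1");print(r.x.round(1),np.median(abs(r.fun)))
E
```

```text
model cap [ 524.10130383 -238.28699759  188.5027308 ] axis [-0.42222761 -0.01816699  0.90630779] ydir [-0.04298675  0.99907564  0.        ]
side5 80 [  17. -104.  116.] [ 48. -67. 142.] [ 31.6 -79.6 134.4]
[ 31.8 -90.5 139.1] 1.1679613380718195
side3 81 [  17. -132.  118.] [ 46. -69. 141.] [ 31.4 -78.5 134.2]
[ 31.  -89.  138.7] 1.1927630821510036
wrist5 215 [  17. -104.  138.] [ 32. -74. 140.] [ 26.7 -89.3 138.9]
[ 34.  -88.2 138.9] 0.34652589038739734
```

send_rows(
  rows=[
    [0,-25,0,0],
    [0,-27,5,0],
    [4,-25,14,0],
    [9,-5,16,0],
    [10,0,16,0],
    [12,0,16,0],
    [12,0,14,0],
    [3,0,1,0],
  ],
  fingers=0.58,
)

```text
t: 4.6
ee_pos: [468.3, -244.7, 285.4]
orientation: [1.148, 1.278, -1.224]
ft_force: [0.2, -0.7, -0.2]
width: 48.8
```

```bash
python3 mv.py 517 -239 173
python3 - <<'E'
from h import *
from workcell import ctrl
for n in ["wrist"]:
    d=ctrl.get_image(n);np.savez(n+"6.npz",**d);
    im=d["img"][:,:,::-1]
    cv2.imwrite(f"pics/{n}6.png",im)
E
python3 fitc.py wrist6
```

```text
t 4.6 tcp [ 468.3 -244.7  285.4] x [-0.065  0.001 -0.998] z [ 0.042 -0.999 -0.003] F [ 0.2 -0.7 -0.2] w 48.8 q [-0.49  0.24  1.74 -0.03  1.22  1.05]
z az -1.529
delta tool now [109.   56.1  -3.2] 122.6
[ 5.392183e+02 -1.507677e+02  3.520000e-02  2.108400e+00] [0.4 1.1 1.8]
wrist6 3056 0.39
```

View pics/wrist6.png

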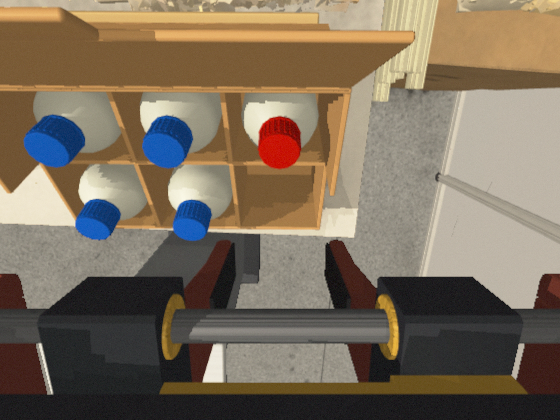

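```bash
python3 - <<'E'
from h import *
p=[540,-150,.043]
R=Rc(p[2]);o=np.array([p[0],p[1],60]);W=lambda c:o+R@np.array(c)
d=np.load("wrist6.npz");P=cloud(d);h=cv2.cvtColor(d["img"],cv2.COLOR_RGB2HSV)
for nm,m in (("red",((h[...,0]<6)|(h[...,0]>174))),("blue",(h[...,0]>100)&(h[...,0]<125))):
    m=m&(h[...,1]>170)&(d["depth"]>0)&(np.linalg.norm(P-W([0,0,125]),axis=-1)<200)
    n,l,st,c=cv2.connectedComponentsWithStats(m.astype(np.uint8))
    for i in range(1,n):
        if st[i,4]<150: continue
        q=P[l==i];C=to_c(p,q)
        top=lambda c:np.minimum(abs(np.hypot(C[:,0]-c[0],C[:,1]-c[1])-16),abs(C[:,2]-c[2])+np.maximum(np.hypot(C[:,0]-c[0],C[:,1]-c[1])-16,0))
        r=least_squares(top,[*np.median(C,0)[:2],137],loss="soft_l1");x=r.x
        print(nm,c[i].round(),x.round(1),np.median(abs(r.fun)).round(2),"cap ctr world",W([x[0],x[1],x[2]-12]).round(1))
E
```

```text
red [279. 142.] [ 32.6 -89.4 138.7] 0.39 cap ctr world [ 519.8 -240.4  188.6]
blue [ 54. 141.] [ 33.8  86.8 138.1] 0.41 cap ctr world [513.6 -64.3 188.6]
blue [167. 142.] [ 33.1  -1.8 138.4] 0.4 cap ctr world [ 516.7 -152.8  188.6]
blue [ 97. 219.] [-54.3  88.2 138.1] 0.39 cap ctr world [433.9 -66.3 151.3]
blue [192. 220.] [-54.9  -3.8 138.4] 0.39 cap ctr world [ 437.1 -158.3  151.3]
```

send_rows(
  rows=[
    [12,6,0,0],
    [13,7,0,0],
    [13,7,-1,0],
    [13,7,0,0],
    [12,6,0,0],
    [0,0,0,0],
  ],
  fingers=0.47,
)

```text
t: 5.15
ee_pos: [501.4, -238.2, 214.8]
orientation: [1.149, 1.278, -1.222]
ft_force: [-0.5, 0.9, 0.0]
width: 41.2
```

```bash
python3 mv.py 517 -240.5 172
```

```text
t 5.15 tcp [ 501.4 -238.2  214.8] x [-0.063  0.002 -0.998] z [ 0.044 -0.999 -0.004] F [-0.5  0.9  0. ] w 41.2 q [-0.45  0.36  1.75 -0.03  1.09  1.09]
z az -1.527
delta tool now [41.8 18.2  3.2] 45.7
```

send_rows(
  rows=[
    [8,5,3,0],
    [10,5,1,0],
    [10,4,0,0],
    [10,4,0,0],
    [1,0,0,0],
  ],
)

```text
t: 5.57
ee_pos: [519.7, -240.5, 170.6]
orientation: [1.147, 1.279, -1.22]
ft_force: [0.2, 0.3, 0.3]
width: 41.1
```

```bash
python3 mv.py 517 -240.5 172
python3 - <<'E'
from h import *
from workcell import ctrl
ims=[]
for n in ["wrist","side"]:
    d=ctrl.get_image(n);np.savez(n+"7.npz",**d);
    im=d["img"][:,:,::-1]
    if n=="side": im=cv2.resize(im[85:225,230:370],None,fx=3,fy=3,interpolation=cv2.INTER_CUBIC)
    else: im=im[:,140:500]
    ims.append(im)
cv2.imwrite(f"pics/c7.png",np.hstack(ims))
E
```

```text
t 5.57 tcp [ 519.7 -240.5  170.6] x [-0.063  0.002 -0.998] z [ 0.046 -0.999 -0.004] F [0.2 0.3 0.3] w 41.1 q [-0.44  0.44  1.75 -0.03  1.01  1.1 ]
z az -1.525
delta tool now [-1.2 -2.8 -0.1] 3.0
```

View pics/c7.png

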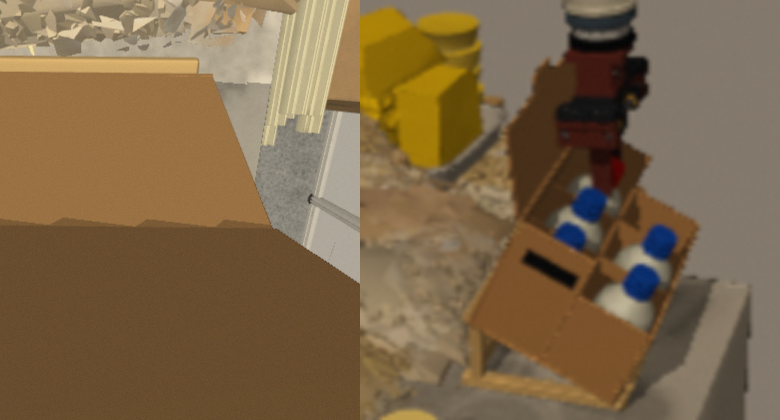

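send_rows(
  rows=[
    [0,0,0,0],
    [0,0,0,0],
    [0,0,0,0],
    [0,0,0,0],
    [0,0,0,0],
    [0,0,0,0],
  ],
  fingers=0.1,
)

```text
t: 6.17
ee_pos: [519.3, -241.2, 173.5]
orientation: [1.148, 1.276, -1.22]
ft_force: [0.7, 0.0, -2.4]
width: 31.2
```

```bash
python3 mv.py
```

```text
t 6.17 tcp [ 519.3 -241.2  173.5] x [-0.061  0.    -0.998] z [ 0.045 -0.999 -0.003] F [ 0.7  0.  -2.4] w 31.2 q [-0.44  0.43  1.75 -0.03  1.02  1.1 ]
z az -1.526
```

send_rows(
  rows=[
    [-7,-4,0,0],
    [-10,-5.5,0,0],
    [-12,-6.5,0,0],
    [-12,-6.5,0,0],
    [-12,-6.5,0,0],
  ],
)

```text
t: 6.58
ee_pos: [491.8, -242.1, 231.4]
orientation: [1.148, 1.277, -1.219]
ft_force: [0.5, -0.0, -2.5]
width: 31.3
```

```bash
python3 mv.py
python3 - <<'E'
from h import *
from workcell import ctrl
ims=[]
for n in ["wrist","side"]:
    d=ctrl.get_image(n);np.savez(n+"8.npz",**d);
    im=d["img"][:,:,::-1]
    if n=="side": im=cv2.resize(im[85:225,230:370],None,fx=3,fy=3,interpolation=cv2.INTER_CUBIC)
    else: im=im[:,140:500]
    ims.append(im)
cv2.imwrite(f"pics/c8.png",np.hstack(ims))
E
```

```text
t 6.58 tcp [ 491.8 -242.1  231.4] x [-0.062  0.001 -0.998] z [ 0.045 -0.999 -0.004] F [ 0.5 -0.  -2.5] w 31.3 q [-0.46  0.33  1.76 -0.03  1.11  1.07]
z az -1.526
```

View pics/c8.png

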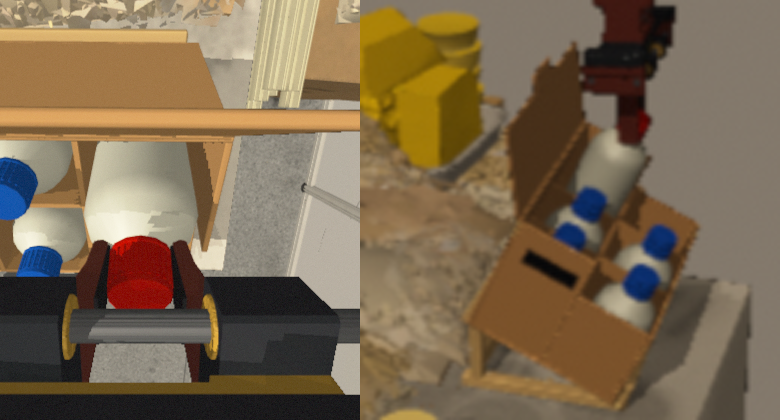

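send_rows(
  rows=[
    [-14,-7.5,0,0],
    [-14,-7.5,0,0],
    [-14,-7.5,0,0],
    [-14,-7.5,0,0],
    [-14,-7.5,0,0],
    [-14,-7.5,0,0],
    [-14,-7,0,0],
    [-14,-6,0,0],
    [-6,0,0,0],
    [0,0,0,0],
  ],
)

```text
t: 7.52
ee_pos: [434.7, -244.4, 359.9]
orientation: [1.149, 1.276, -1.222]
ft_force: [0.9, -0.7, -2.3]
width: 31.6
```

```bash
python3 mv.py
python3 - <<'E'
from h import *
from workcell import ctrl
ims=[]
for n in ["wrist","side"]:
    d=ctrl.get_image(n);np.savez(n+"9.npz",**d);
    im=d["img"][:,:,::-1]
    if n=="side": im=cv2.resize(im[65:205,240:380],None,fx=3,fy=3,interpolation=cv2.INTER_CUBIC)
    else: im=im[:,140:500]
    ims.append(im)
cv2.imwrite(f"pics/c9.png",np.hstack(ims))
E
```

```text
t 7.52 tcp [ 434.7 -244.4  359.9] x [-0.062  0.001 -0.998] z [ 0.043 -0.999 -0.003] F [ 0.9 -0.7 -2.3] w 31.6 q [-0.52  0.12  1.72 -0.03  1.36  1.02]
z az -1.528
```

View pics/c9.png

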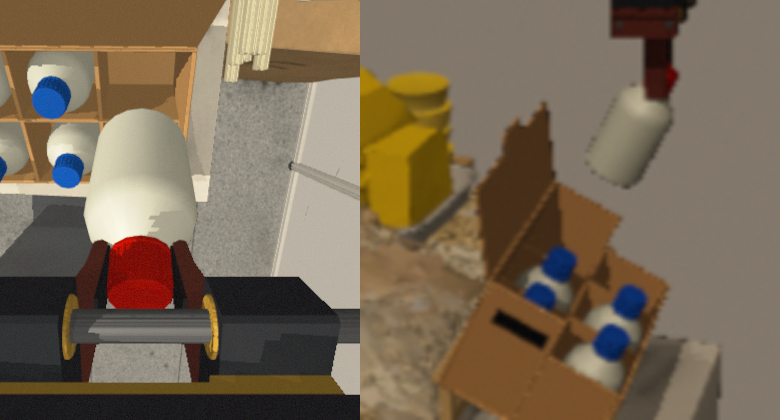

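send_rows(
  rows=[
    [0,1,-14,0],
    [0,1.5,-25,0],
    [0,1.5,-28,0],
    [0,1.5,-28,0],
    [0,1.5,-28,0],
    [0,1.5,-28,0],
    [0,1.5,-28,0],
    [0,1.5,-28,0],
    [0,1.5,-28,0],
    [0,1.5,-28,0],
  ],
)

```text
t: 8.45
ee_pos: [433.1, 33.2, 347.6]
orientation: [1.149, 1.293, -1.239]
ft_force: [0.3, -0.3, -1.2]
width: 31.4
```

```bash
python3 mv.py 439.5 137.5 220
```

```text
t 8.45 tcp [433.1  33.2 347.6] x [-0.083  0.007 -0.997] z [ 0.036 -0.999 -0.01 ] F [ 0.3 -0.3 -1.2] w 31.4 q [0.04 0.04 1.84 0.01 1.35 1.57]
z az -1.535
delta tool now [ 127.3   20.6 -102.7] 164.9
```

send_rows(
  rows=[
    [3,2,-20,0],
    [8,3,-20,0],
    [15,3,-20,0],
    [18,3,-18,0],
    [20,3,-12,0],
    [20,2,-6,0],
    [18,1,0,0],
    [12,1,0,0],
    [2,0,0,0],
    [0,0,0,0],
  ],
)

```text
t: 9.28
ee_pos: [427.8, 148.2, 217.9]
orientation: [1.132, 1.309, -1.242]
ft_force: [-0.2, -0.5, -1.9]
width: 31.6
```

```bash
python3 mv.py 439.5 137.5 130
python3 - <<'E'
from h import *
from workcell import ctrl
ims=[]
for n in ["wrist","side","top"]:
    d=ctrl.get_image(n);np.savez(n+"10.npz",**d);
    im=d["img"][:,:,::-1]
    if n=="side": im=cv2.resize(im[170:310,210:350],None,fx=3,fy=3,interpolation=cv2.INTER_CUBIC)
    elif n=="wrist": im=im[:,100:460]
    if n!="top":ims.append(im)
cv2.imwrite(f"pics/c10.png",np.hstack(ims))
# tool-frame bottle axis from wrist+side clouds
E
```

```text
t 9.28 tcp [427.8 148.2 217.9] x [-0.098  0.006 -0.995] z [ 0.047 -0.999 -0.01 ] F [-0.2 -0.5 -1.9] w 31.6 q [0.28 0.22 1.95 0.04 1.07 1.79]
z az -1.524
delta tool now [86.3 19.7 12.1] 89.3
```

View pics/c10.png

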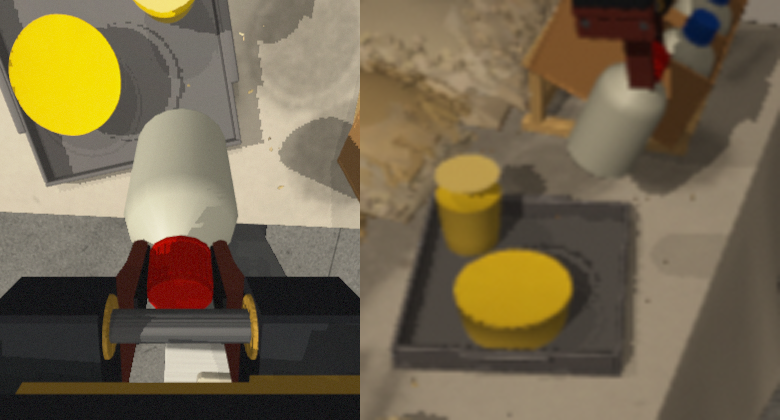

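```bash
cat > bott.py <<'E'
import sys
from h import *
def fitb(names,foot0,ax0):
    A=[]
    for n in names:
        d=np.load(n+".npz");P=cloud(d);h=cv2.cvtColor(d["img"],cv2.COLOR_RGB2HSV)
        mid=foot0+66*ax0
        near=(np.linalg.norm(P-mid,axis=-1)<95)&(d["depth"]>0)&(P[...,2]>9)
        t=(P-foot0)@ax0;rad=np.linalg.norm(P-foot0-t[...,None]*ax0,axis=-1)
        m=near&(rad<50)&(t>-12)&(t<145)&(((h[...,1]<75)&(h[...,2]>70)&(t<100))|((((h[...,0]<6)|(h[...,0]>174))&(h[...,1]>200)&(h[...,2]>90))))
        q=P[m];A.append(q);print(n,len(q))
    A=np.vstack([q[::max(1,len(q)//1500)] for q in A])
    def f(p):
        ax=np.array([p[3],p[4],1]);ax/=np.linalg.norm(ax);r=A-p[:3];t=r@ax
        rad=np.linalg.norm(r-t[:,None]*ax,axis=1)
        R=np.interp(t,[0,78,85,104,107,108,132],[34,34,32,16,14,16,16])
        out=rad-R
        e=np.where(t<0,np.hypot(t,np.maximum(rad-34,0)),np.where(t>132,t-132,out))
        return np.where((t>118)&(rad<15),np.minimum(np.abs(t-132),np.abs(out)),e)
    r=least_squares(f,[*foot0,ax0[0]/ax0[2],ax0[1]/ax0[2]],loss="soft_l1",f_scale=2)
    p=r.x;ax=np.array([p[3],p[4],1]);ax/=np.linalg.norm(ax)
    print("foot",p[:3].round(1),"axis",ax.round(3),"tilt",np.arccos(ax[2]).round(3),"res",np.percentile(abs(r.fun),[50,80]).round(2))
    lo=p[:3]+34*(np.array([0,0,-1])+ax*ax[2])/max(1e-3,np.linalg.norm(np.array([0,0,-1])+ax*ax[2]));print("low edge",lo.round(1),"cap",(p[:3]+120*ax).round(1))
    tr=np.load("tray.npy");c,s=np.cos(tr[2]),np.sin(tr[2]);print("foot in tray",(np.array([[c,s],[-s,c]])@(p[:2]-tr[:2])).round(1))
    return p[:3],ax
if __name__=="__main__":
    a=[float(v) for v in sys.argv[1:7]];fitb(sys.argv[7:],np.array(a[:3]),np.array(a[3:])/np.linalg.norm(a[3:]))
E
python3 bott.py 480 151 122 -.45 -.02 .9 wrist10 side10;python3 bott.py 480 151 122 -.45 -.02 .9 wrist10
```

```text
wrist10 14933
side10 707
foot [474.  150.8 124.2] axis [-0.383 -0.01   0.924] tilt 0.393 res [0.58 1.24]
low edge [442.6 149.9 111.1] cap [428.  149.5 235. ]
foot in tray [-75.  -53.4]
wrist10 14933
foot [473.9 151.6 124.1] axis [-0.382 -0.018  0.924] tilt 0.393 res [0.44 0.96]
low edge [442.5 150.1 111.1] cap [428.  149.4 235. ]
foot in tray [-74.9 -52.6]
```

```bash
python3 mv.py 446 139 125
```

```text
t 9.43 tcp [429.3 148.  219.6] x [-0.095  0.007 -0.995] z [ 0.047 -0.999 -0.011] F [-0.7 -0.4 -1.8] w 32.0 q [0.28 0.22 1.94 0.04 1.07 1.79]
z az -1.524
delta tool now [92.5 25.1 10.8] 96.5
```

send_rows(
  rows=[
    [10,5,3,0],
    [15,5,3,0],
    [15,5,3,0],
    [15,4,2,0],
    [14,3,0,0],
    [12,2,0,0],
    [8,1,0,0],
    [3,0,0,0],
    [0,0,0,0],
  ],
)

```text
t: 10.18
ee_pos: [455.8, 137.6, 125.1]
orientation: [1.149, 1.295, -1.227]
ft_force: [-0.0, 0.3, -2.6]
width: 31.3
```

```bash
python3 mv.py 446 139 114
python3 - <<'E'
from h import *
from workcell import ctrl
for n in ["wrist","side","top"]:
    d=ctrl.get_image(n);np.savez(n+"11.npz",**d);
E
python3 bott.py 492 142 30 -.4 -.02 .9 wrist11 side11
```

```text
t 10.18 tcp [455.8 137.6 125.1] x [-0.077  0.011 -0.997] z [ 0.043 -0.999 -0.015] F [-0.   0.3 -2.6] w 31.3 q [0.25 0.39 1.98 0.04 0.85 1.75]
z az -1.528
delta tool now [11.9 -8.9 -1.7] 14.9
wrist11 16471
side11 689
foot [504.  140.4  32.3] axis [-0.402 -0.013  0.916] tilt 0.414 res [0.6  1.33]
low edge [472.8 139.4  18.7] cap [455.8 138.8 142.2]
foot in tray [-48.9 -71.4]
```

send_rows(
  rows=[
    [3,-7,-1,0],
    [4,-6,-1,0],
    [3,-1,-1,0],
    [3,0,0,0],
    [2,0,0,0],
  ],
)

```text
t: 10.75
ee_pos: [442.1, 141.6, 114.2]
orientation: [1.155, 1.29, -1.218]
ft_force: [2.1, 0.2, -0.5]
width: 31.6
```

```bash
python3 mv.py
```

```text
t 10.75 tcp [442.1 141.6 114.2] x [-0.067  0.014 -0.998] z [ 0.044 -0.999 -0.017] F [ 2.1  0.2 -0.5] w 31.6 q [0.26 0.39 2.01 0.04 0.8  1.76]
z az -1.527
```

send_rows(
  rows=[
    [2,0,0,0],
    [1,3,0,0],
    [0,5,0,0],
    [0,5,0,0],
  ],
)

```text
t: 11.08
ee_pos: [454.6, 142.6, 111.6]
orientation: [1.153, 1.292, -1.219]
ft_force: [-3.1, -0.7, 10.0]
width: 31.5
```

```bash
python3 mv.py
python3 - <<'E'
from h import *
from workcell import ctrl
for n in ["wrist","side"]:
    d=ctrl.get_image(n);np.savez(n+"12.npz",**d);
E
python3 bott.py 490 142 17 -.4 -.02 .9 wrist12 side12
```

```text
t 11.08 tcp [454.6 142.6 111.6] x [-0.069  0.014 -0.998] z [ 0.045 -0.999 -0.017] F [-3.1 -0.7 10. ] w 31.5 q [0.26 0.41 1.99 0.04 0.81 1.75]
z az -1.526
wrist12 15642
side12 678
foot [495.  144.6  16.7] axis [-0.346 -0.003  0.938] tilt 0.354 res [0.7 1.4]
low edge [463.2 144.3   4.9] cap [453.5 144.2 129.2]
foot in tray [-56.4 -65. ]
```

send_rows(
  rows=[
    [0,5,0,0],
    [0,5,0,0],
    [0,5,0,0],
    [0,5,0,0],
  ],
)

```text
t: 11.52
ee_pos: [473.4, 143.0, 111.4]
orientation: [1.15, 1.296, -1.224]
ft_force: [-1.7, -0.3, 3.4]
width: 31.8
```

```bash
python3 mv.py
python3 - <<'E'
from h import *
from workcell import ctrl
for n in ["wrist","side"]:
    d=ctrl.get_image(n);np.savez(n+"13.npz",**d);
E
python3 bott.py 495 142 14 -.25 -.02 .94 wrist13 side13
```

```text
t 11.52 tcp [473.4 143.  111.4] x [-0.076  0.013 -0.997] z [ 0.044 -0.999 -0.016] F [-1.7 -0.3  3.4] w 31.8 q [0.25 0.43 1.94 0.04 0.84 1.75]
z az -1.527
wrist13 13348
side13 680
foot [496.5 144.9  12.5] axis [-0.212 -0.004  0.977] tilt 0.214 res [0.68 1.4 ]
low edge [463.3 144.3   5.3] cap [471.1 144.5 129.7]
foot in tray [-54.9 -65. ]
```

send_rows(
  rows=[
    [0,5,0,0],
    [0,5,0,0],
    [0.5,5,0,0],
    [1,5,0,0],
    [1,3,0,0],
  ],
)

```text
t: 12.03
ee_pos: [497.7, 144.2, 107.3]
orientation: [1.15, 1.296, -1.224]
ft_force: [0.2, -1.0, 7.3]
width: 31.7
```

```bash
python3 mv.py
python3 - <<'E'
from h import *
from workcell import ctrl
for n in ["wrist","side"]:
    d=ctrl.get_image(n);np.savez(n+"14.npz",**d);
E
python3 bott.py 497 142 7 -.05 -.0 .99 wrist14 side14
```

```text
t 12.03 tcp [497.7 144.2 107.3] x [-0.076  0.013 -0.997] z [ 0.044 -0.999 -0.016] F [ 0.2 -1.   7.3] w 31.7 q [0.24 0.47 1.89 0.04 0.85 1.74]
z az -1.527
wrist14 10156
side14 681
foot [497.5 144.9   6.4] axis [-0.03   0.006  1.   ] tilt 0.031 res [0.73 1.42]
low edge [464.2 151.8   5.3] cap [493.8 145.6 126.3]
foot in tray [-54.  -65.4]
```

send_rows(
  rows=[
    [0,1,0,0],
    [0,0,0,0],
    [0,0,0,0],
    [0,0,0,0],
    [0,0,0,0],
  ],
  fingers=0.58,
)

```text
t: 12.55
ee_pos: [500.6, 144.3, 106.2]
orientation: [1.152, 1.294, -1.223]
ft_force: [0.3, 0.4, -0.4]
width: 50.9
```

```bash
python3 mv.py
python3 - <<'E'
from h import *
from workcell import ctrl
ims=[]
for n in ["wrist","side"]:
    d=ctrl.get_image(n);np.savez(n+"15.npz",**d);
    im=d["img"][:,:,::-1]
    if n=="side": im=cv2.resize(im[170:310,210:350],None,fx=3,fy=3,interpolation=cv2.INTER_CUBIC)
    elif n=="wrist": im=im[:,100:460]
    if n!="top":ims.append(im)
cv2.imwrite(f"pics/c15.png",np.hstack(ims))
E
python3 bott.py 497 142 7 -.05 -.0 .99 wrist15 side15
```

```text
t 12.55 tcp [500.6 144.3 106.2] x [-0.073  0.013 -0.997] z [ 0.044 -0.999 -0.016] F [ 0.3  0.4 -0.4] w 50.9 q [0.24 0.47 1.89 0.04 0.85 1.74]
z az -1.527
wrist15 11238
side15 658
foot [497.5 145.    5.7] axis [0.001 0.02  1.   ] tilt 0.02 res [0.72 1.45]
low edge [499.1 178.9   5. ] cap [497.6 147.3 125.6]
foot in tray [-54.  -65.3]
```

View pics/c15.png

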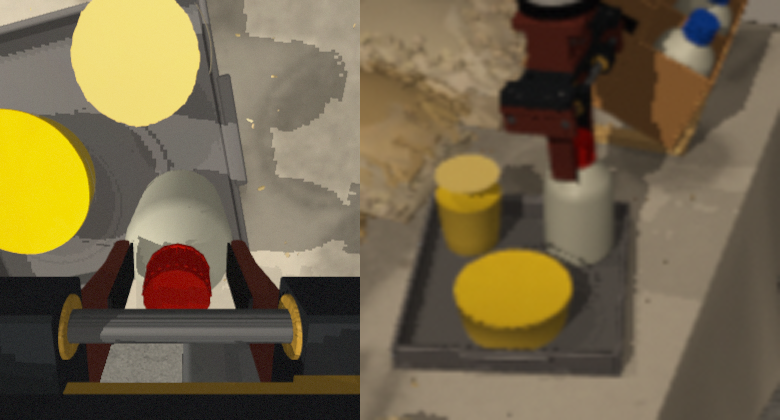

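send_rows(
  rows=[
    [-6,0,0,0],
    [-12,-1,0,0],
    [-15,-1,0,0],
    [-20,-1,0,0],
    [-28,-2,0,0],
    [-32,-2,0,0],
    [-34,-2,0,0],
    [-34,-2,0,0],
    [-34,-2,0,0],
    [-30,-2,0,0],
  ],
)

```text
t: 13.48
ee_pos: [498.6, 139.1, 364.3]
orientation: [1.144, 1.3, -1.232]
ft_force: [1.7, 0.6, -0.1]
width: 50.8
```

```bash
python3 mv.py
python3 - <<'E'
from h import *
from workcell import ctrl
ims=[]
for n in ["top","side"]:
    d=ctrl.get_image(n);np.savez(n+"16.npz",**d);
    im=d["img"][:,:,::-1]
    if n=="side": im=cv2.resize(im[110:310,210:410],None,fx=2.1,fy=2.1,interpolation=cv2.INTER_CUBIC)
    else: im=cv2.resize(im[130:270,190:420],None,fx=3,fy=3)[:420,:370]
    ims.append(im)
cv2.imwrite(f"pics/c16.png",np.hstack(ims))
E
python3 bott.py 497 142 7 0 -.0 1 side16; python3 fitc.py side16
```

```text
t 13.48 tcp [498.6 139.1 364.3] x [-0.084  0.01  -0.996] z [ 0.044 -0.999 -0.014] F [ 1.7  0.6 -0.1] w 50.8 q [0.23 0.16 1.66 0.03 1.4  1.75]
z az -1.527
side16 793
foot [497.6 145.9   6.1] axis [-0.001 -0.     1.   ] tilt 0.001 res [1.09 2.32]
low edge [473.8 137.8   6. ] cap [497.5 145.9 126.1]
foot in tray [-53.6 -64.4]
[ 5.424998e+02 -1.484527e+02  6.510000e-02  2.019100e+00] [ 1.4  3.1 96.2]
side16 3265 1.36
```

View pics/c16.png

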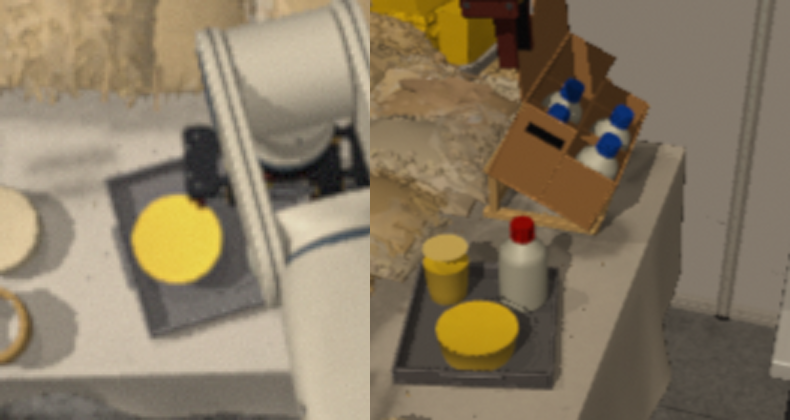

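```bash
python3 mv.py 625 -150 405
```

```text
t 13.58 tcp [501.2 139.7 367.8] x [-0.075  0.012 -0.997] z [ 0.044 -0.999 -0.015] F [-0.3  0.4 -0.1] w 50.8 q [0.23 0.16 1.65 0.03 1.4  1.75]
z az -1.527
delta tool now [-49.9 107.5 294.2] 317.2
```

send_rows(
  rows=[
    [-15,5,10,0],
    [-18,10,22,0],
    [-12,11,28,0],
    [-5,11,30,0],
    [0,11,30,0],
    [0,11,30,0],
    [0,12,30,0],
    [0,12,30,0],
    [0,12,30,0],
    [0,12,30,0],
  ],
  fingers=0,
)

```text
t: 14.42
ee_pos: [622.2, -131.6, 414.2]
orientation: [1.146, 1.297, -1.212]
ft_force: [1.2, 0.5, -0.1]
width: 0.8
```

```bash
python3 mv.py 625 -150 400
```

```text
t 14.42 tcp [ 622.2 -131.6  414.2] x [-0.07   0.013 -0.997] z [ 0.054 -0.998 -0.017] F [ 1.2  0.5 -0.1] w 0.8 q [-0.23  0.33  1.33 -0.    1.55  1.29]
z az -1.517
delta tool now [13.8  2.8 18.7] 23.4
```

send_rows(
  rows=[
    [10,2,7,0],
    [18,3,6,0],
    [22,3,4,0],
    [22,2,2,0],
    [20,2,0,0],
    [10,0,0,0],
    [0,0,0,0],
  ],
)

```text
t: 15.0
ee_pos: [625.9, -155.1, 305.4]
orientation: [1.151, 1.295, -1.221]
ft_force: [-0.1, 0.4, -0.3]
width: 0.4
```

```bash
python3 mv.py 585 -150 308
python3 - <<'E'
from h import *
from workcell import ctrl
ims=[]
for n in ["wrist","side"]:
    d=ctrl.get_image(n);np.savez(n+"17.npz",**d);
    im=d["img"][:,:,::-1]
    if n=="side": im=cv2.resize(im[60:200,230:370],None,fx=3,fy=3,interpolation=cv2.INTER_CUBIC)
    else: im=im[:,100:460]
    ims.append(im)
cv2.imwrite(f"pics/c17.png",np.hstack(ims))
E
```

```text
t 15.0 tcp [ 625.9 -155.1  305.4] x [-0.073  0.014 -0.997] z [ 0.046 -0.999 -0.017] F [-0.1  0.4 -0.3] w 0.4 q [-0.26  0.41  1.45 -0.01  1.35  1.27]
z az -1.525
delta tool now [  0.4 -40.7  -7. ] 41.3
```

View pics/c17.png

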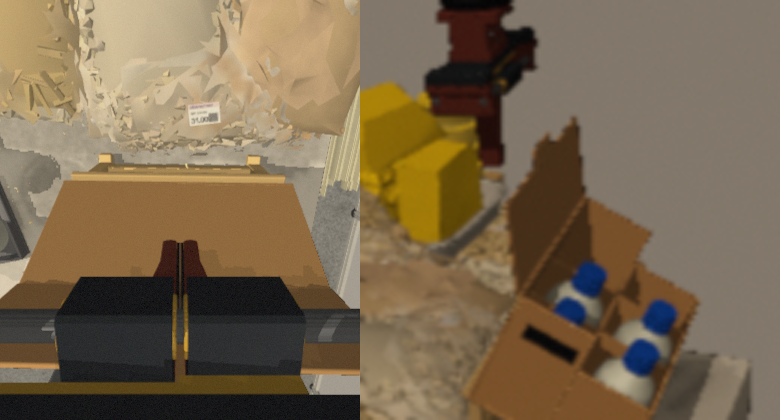

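send_rows(
  rows=[
    [0,-12,0,0],
    [0,-16,0,0],
    [0,-16,0,0],
    [0,-14,0,0],
    [0,-12,0,0],
    [2,-12,0,0],
    [3,-11,0,0],
    [4,-9,0,0],
    [0,0,0,0],
  ],
)

```text
t: 15.85
ee_pos: [526.6, -159.4, 319.0]
orientation: [1.155, 1.272, -1.202]
ft_force: [-0.4, -0.6, 0.0]
width: 0.3
```

```bash
cat > look.py <<'E'
import sys
from h import *
from workcell import ctrl
k=sys.argv[1];ims=[]
for n in ["wrist","side"]:
    d=ctrl.get_image(n);np.savez(n+k+".npz",**d);
    im=d["img"][:,:,::-1]
    if n=="side": im=cv2.resize(im[60:200,230:370],None,fx=3,fy=3,interpolation=cv2.INTER_CUBIC)
    else: im=im[:,100:460]
    ims.append(im)
cv2.imwrite(f"pics/c{k}.png",np.hstack(ims))
E
python3 mv.py 508 -150 289;python3 look.py 18
```

```text
t 15.85 tcp [ 526.6 -159.4  319. ] x [-0.047  0.006 -0.999] z [ 0.05  -0.999 -0.009] F [-0.4 -0.6  0. ] w 0.3 q [-0.31  0.24  1.67 -0.01  1.28  1.21]
z az -1.521
delta tool now [ 30.9 -16.7 -10. ] 36.5
```

View pics/c18.png

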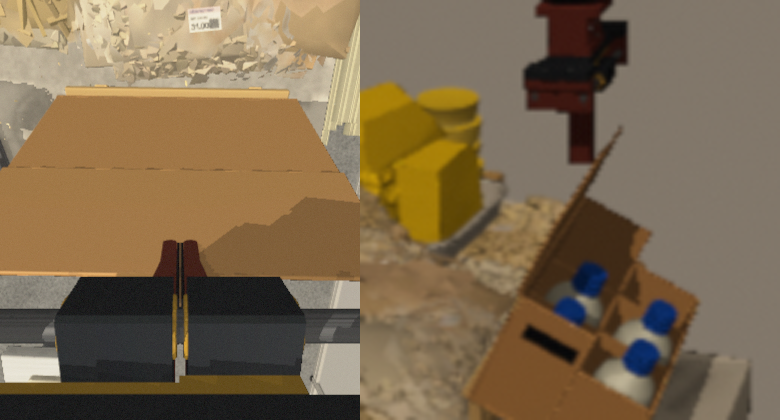

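send_rows(
  rows=[
    [12,-3,-3,0],
    [12,-7,-3,0],
    [11,-7,-2,0],
    [11,-7,0,0],
    [12,-5,0,0],
    [12,-3,0,0],
    [0,0,0,0],
  ],
)

```text
t: 16.53
ee_pos: [498.9, -153.4, 252.1]
orientation: [1.157, 1.262, -1.195]
ft_force: [-1.0, 0.8, -1.4]
width: 0.8
```

```bash
python3 mv.py 482 -150 239;python3 look.py 19
```

```text
t 16.53 tcp [ 498.9 -153.4  252.1] x [-0.036  0.003 -0.999] z [ 0.051 -0.999 -0.005] F [-1.   0.8 -1.4] w 0.8 q [-0.32  0.25  1.81 -0.01  1.12  1.21]
z az -1.519
delta tool now [ 13.7 -16.2  -4.2] 21.7
```

View pics/c19.png

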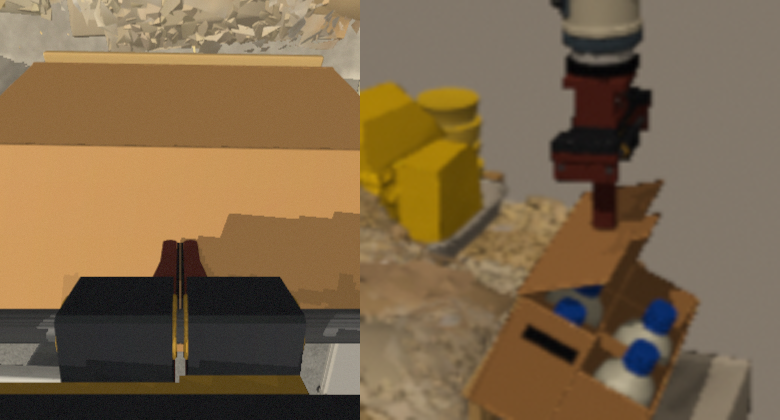

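send_rows(
  rows=[
    [8,-6,-2,0],
    [8,-5,-2,0],
    [8,-3,0,0],
    [7,0,0,0],
    [6,0,0,0],
    [4,0,0,0],
  ],
)

```text
t: 17.13
ee_pos: [487.4, -150.8, 213.4]
orientation: [1.159, 1.252, -1.189]
ft_force: [0.3, -0.1, 1.1]
width: 0.2
```

```bash
python3 mv.py 484 -150 201; python3 look.py 20; python3 fitc.py wrist20
```

```text
t 17.13 tcp [ 487.4 -150.8  213.4] x [-0.025  0.    -1.   ] z [ 0.052 -0.999 -0.001] F [ 0.3 -0.1  1.1] w 0.2 q [-0.32  0.28  1.87 -0.01  1.01  1.21]
z az -1.519
delta tool now [12.5 -3.1 -1. ] 12.9
[ 5.362306e+02 -1.491365e+02  3.500000e-02  1.186000e-01] [0.5 1.5 2.5]
wrist20 3059 0.51
```

View pics/c20.png

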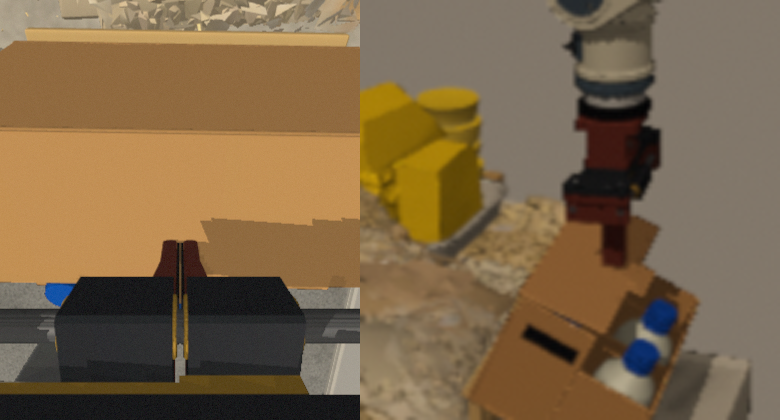

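send_rows(
  rows=[
    [4,0,0,0],
    [4,0,0,0],
    [3,0,0,0],
    [2,0,0,0],
  ],
)

```text
t: 17.57
ee_pos: [488.1, -151.0, 206.5]
orientation: [1.16, 1.252, -1.188]
ft_force: [-10.1, 3.0, 23.6]
width: 0.5
```

```bash
python3 mv.py; python3 look.py 21; python3 fitc.py wrist21
```

```text
t 17.57 tcp [ 488.1 -151.   206.5] x [-0.025  0.    -1.   ] z [ 0.052 -0.999 -0.001] F [-10.1   3.   23.6] w 0.5 q [-0.32  0.29  1.88 -0.01  1.    1.21]
z az -1.519
[ 5.403181e+02 -1.506437e+02  3.550000e-02  9.690000e-02] [0.7 1.8 3. ]
wrist21 3010 0.7
```

```bash
cat > lidang.py <<'E'
import sys
from h import *
p=[540.3,-149.8,.040]
for n in sys.argv[1:]:
    d=np.load(n+".npz");P=cloud(d);m=brown(d,P,p[:2]);C=to_c(p,P[m])
    C=C[(C[:,0]>0)&(C[:,0]<75)&(abs(C[:,1])<125)&(C[:,2]>125)&(C[:,2]<185)]
    A=np.c_[C[:,0]-90,C[:,1],np.ones(len(C))];s=A[:,0]*0+1
    k=np.ones(len(C),bool)
    for _ in range(5):
        x=np.linalg.lstsq(A[k],C[k,2],rcond=None)[0];e=C[:,2]-A@x;k=abs(e)<2.5
    print(n,k.sum(),"angle",np.arctan(-x[0]).round(3),"yslope",x[1].round(3),"z at hinge",x[2].round(1),"z at x=0",(x[2]-90*x[0]).round(1))
E
python3 lidang.py wrist20 wrist21 side20 side21
```

```text
wrist20 51591 angle 0.085 yslope -0.002 z at hinge 150.3 z at x=0 157.9
wrist21 49813 angle -0.003 yslope -0.002 z at hinge 150.6 z at x=0 150.3
side20 586 angle 0.08 yslope -0.002 z at hinge 150.1 z at x=0 157.3
side21 541 angle 0.0 yslope -0.002 z at hinge 150.3 z at x=0 150.3
```

View pics/c21.png

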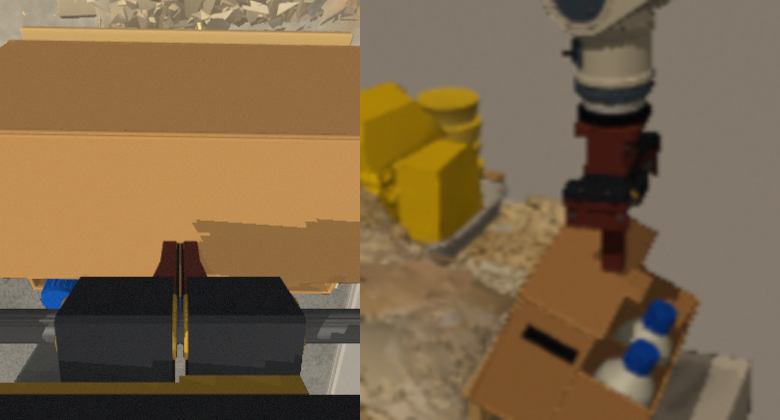

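send_rows(
  rows=[
    [-6,0,0,0],
    [-15,-2,0,0],
    [-25,-6,0,0],
    [-30,-10,0,0],
    [-30,-12,0,0],
    [-25,-10,0,0],
    [0,0,0,0],
    [0,0,0,0],
    [0,0,0,0],
  ],
)

```text
t: 18.42
ee_pos: [449.9, -153.1, 344.6]
orientation: [1.159, 1.251, -1.188]
ft_force: [0.5, 0.4, -0.8]
width: 0.6
```

```bash
python3 mv.py; sed -i 's/im\[60:200,230:370\],None,fx=3,fy=3/im[100:310,200:410],None,fx=2,fy=2/' look.py; python3 look.py 22; python3 lidang.py wrist22 side22; python3 bott.py 497 145 6 0 0 1 side22
```

```text
t 18.42 tcp [ 449.9 -153.1  344.6] x [-0.023 -0.001 -1.   ] z [ 0.052 -0.999 -0.001] F [ 0.5  0.4 -0.8] w 0.6 q [-0.35  0.08  1.8  -0.01  1.29  1.17]
z az -1.519
wrist22 20881 angle -0.001 yslope -0.002 z at hinge 150.6 z at x=0 150.6
side22 750 angle -0.005 yslope -0.001 z at hinge 150.8 z at x=0 150.4
side22 770
foot [497.6 145.7   6.1] axis [0.    0.006 1.   ] tilt 0.006 res [1.15 2.34]
low edge [500.2 179.6   5.9] cap [497.6 146.4 126.1]
foot in tray [-53.7 -64.6]
```

View pics/c22.png

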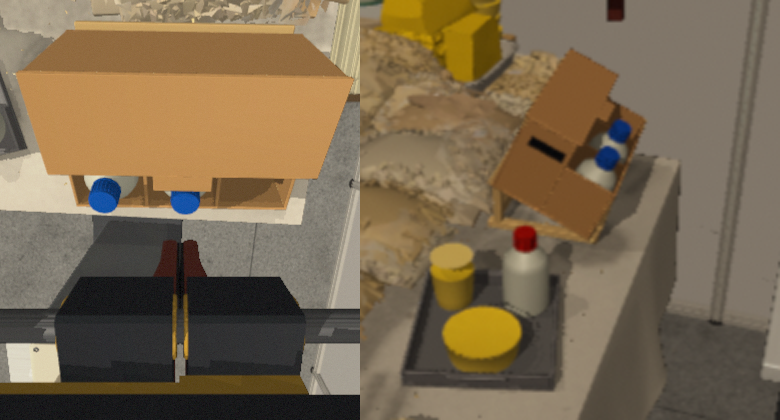

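The lid is flat, the bottle stands upright in the tray, and the arm is clear of everything.

```bash
python3 -c "
from workcell import ctrl
print(ctrl.close_job())"
```

```text
the job is handed in; nothing more can be done
None
```

The red-capped bottle is standing upright in the empty corner of the tray, the carton's lid is shut flat, and I handed the job in at about 18.4 s. The hand-in gave no verdict.

- **Lid opened:** I swung it back to about 2.1 rad by pushing the thumb tab. The first straight push jammed, reading about 36 N along x and 19 N upward (about 41 N in all) at the wrist. Moving the finger up with the tab freed it.
- **Bottle moved:** I lifted it out along its cell, set its lower foot edge on the tray floor, tipped it upright while still gripped, and released it.
- **Lid closed:** I pushed it down from behind and pressed it flat onto the rim, with up to about 24 N upward on the tool.

Last checks, from the cameras:
- **Bottle:** tilt is about 0.006 rad. Its foot is at (-54, -65) mm in the tray frame, and its height agrees with the tray floor to about 1 mm.
- **Lid:** the angle is within 0.005 rad of flat in both the wrist and side views. The carton-model fit instead gave 0.097 rad just before I let go; I discounted it because my model put the lid's top face about 3 mm too low.
- **Robot:** the wrist force was about 1 N, with the gripper well clear of everything.
- **Other goods:** the tub, the cup and the two front blue bottles look in place. The two rear blue bottles are hidden under the shut lid; I last saw them in their cells just before it came down. I never went near the tape roll, curd wheel or ink bottle and did not measure them again.

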